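# Clamp a hand radio in the test console and start its test

### The arm

A 6-joint arm with a two-finger parallel gripper is mounted at the origin on a cart in front of the work surface, level with it; the furniture and walls round the work are solid. World frame = base frame: x ahead of the robot, y to its left, z up, the work surface at z = 0. Lengths are in m, angles in rad, forces in N, time in s.
With the tool pointing down it reaches from about 0.275 to 0.825 m from the base axis. Payload 5.2 kg.
Tool frame: the origin (TCP) lies midway between the tips of the shut fingers; the grasp point (between the pads) lies 19 mm behind it; z points along the fingers, y is the direction in which the jaws open and shut (so a half turn about z gives the same grasp; the last joint's range is limited). The gripper opens to 93 mm and grips with 3 to 60 N. Pads are 15 mm wide; open, the fingers measure 128 mm over their backs; the gripper's body (75 mm by 188 mm) begins 65 mm behind the grasp point.
Start: joints at [-1.503, 0.259, 1.535, -0, 1.348, -0.203], TCP at [0.147, -0.53, 0.219] pointing down, gripper open.
Joint ranges: [-3.14, 3.14], [-0.91, 2.08], [0.19, 2.58], [-1.22, 4.36], [0.22, 2.71], [-3.12, 3.12]. Speed limits (rad/s): [2.57, 2.57, 3.14, 3.14, 3.14, 3.14].

### API

Orientations are given as a rotation vector (axis times angle).
In Python, from station import arm, get_image, get_calibration gives the robot as it stands.
- The arm moves only by the shell command python3 -m crank 'ROWS'. ROWS is JSON, a list of rows, each a list of 7 numbers: the closure, from 0 (fully open) to 1 (shut), then the shift along the tool's x, y, z in mm, then the turn, a rotation vector about the tool's x, y, z in rad. In form: [[grip, tx, ty, tz, wx, wy, wz], ...]. A call has 1 to 12 rows; each row shifts and turns the commanded pose from where the row before left it, along the tool's axes as they then stand; what a row does not reach is not made up. A row lasts 1/8 s, in which the tool goes at most 62.5 mm and 10.7 degrees, less where a joint would pass 70% of its speed; a pose out of reach is approached as far as the arm can. A call is refused whole if a number of a shift passes 62.5 or a number of a turn 0.188, either way. A call with a gripper value outside its range is refused whole. The fingers move at their own pace and stop on an object; the grip force is fixed at half the most. Time passes only in rows, so rows that do not move let the fingers close. It gives the time, the measured TCP pose, the force and the opening at its end, in the units of the state.
- arm.get_obs(): the state, without advancing time (a new reading comes with each control period).
- get_image(name): name is "scene" or "top" or "wrist"; returns the picture (480x640x3 uint8, red, green, blue); there is no depth.
- get_calibration(name): a dict with "K" (3x3 intrinsics, pixels), "dist_coeffs" ([k1, k2, p1, p2, k3] as OpenCV has them; the pictures are not rectified), "R" (3x3) and "t" (3): a world point X has camera coordinates R X + t. Camera axes: x right, y down, z forward; pixel columns grow to the right and rows downward; lengths in m; the calibration is good to about 2 mm. A picture is of the moment at which its call begins: read the wrist's pose just before it. get_calibration takes no time and is no camera call; for the wrist camera it gives the pose at the moment of the call.
- arm.sign_off(): hands the job in, once; it reports no verdict.
The state is a dict: "time": time; "joint_pos": joint angles; "qd": joint speeds; "joint_torque": joint torques, N m; "position": TCP position; "tool_rot": TCP orientation; "force": force on the tool from outside, world axes, zero at the start; "torque": the same for the moment, N m; "gripper_width": finger opening in m.
Only numpy, scipy, OpenCV 4.12 (cv2) and the standard library are available. Lean on these libraries where they do the work, as an engineer would, in place of code of your own. Each camera call takes 0.05 s, during which the arm holds its last target. There are 200 camera calls.

### The job

Put the hand radio into the sloping test console for its check: swing the empty clamp lever fully open, lay the radio on its back in the nest with its antenna up the slope and its bottom end against the ledge, and swing the lever fully shut so that its foot presses on the radio. Then, and only with the clamp shut, twist the spring-return start switch clockwise to its stop and let it spring back. Leave the radio clamped, and leave the cartons, vial, marker and battery cells on the table as they are.

Things in the scene. Friction and masses are not known exactly. Their poses are not given: they have to be found in the camera images.
- test_console: grey desk console with a face that slopes down towards the robot at 25 degrees; footprint 201 x 210 mm, 107 mm high at the back. Fixed. Origin on the worktop, straight below the nest's origin; x points from its low front to its high back, z up; the case runs from x = -104 to +97 mm and y = -150 to +60 mm.
- nest: grey bed on the sloping face. Origin on its surface, 72 mm above the console's; x up the slope, y left across it, z square out of it. A radio that is home has its origin and axes on these. Ledge at the low end: stop face x = -76 mm, 15 mm high. 17 mm high side cheeks, inner faces y = 31.5 and -29.5 mm, at x = -78..-56 and 4..24 mm. Lever clevis at x = 56, y = -16 mm, 57 mm high.
- radio: black two-way hand radio lying on its back on the table, 151 mm long. Body 98 x 56 x 31 mm from x = -76 to +22, y = -27 to +29, z = 0 to 31 mm; antenna (14 mm thick) along +x to x = +76 at y = +15, a small knob at y = -12 to x = +34 mm. Origin on its underside; x towards the antenna, z out of its front. About 0.19 kg. Take it across the 56 mm body near x = -27 mm.
- clamp_lever (a joint): hinge of the clamp lever over the nest, rad: 0 fully shut (lever flat along the nest, ball knob at the low end), grows as the knob swings up and back; 2.3 is the open stop. It stays where it is left (about 2 N at the knob moves it). It starts nearly shut.
- lever_hinge (a point): point on the lever's hinge axis in the plane of its knob, at (56, 1, 46) mm in the nest's frame; the axis runs along the nest's y.
- lever_grip (a point): centre of the black ball knob (32 mm across) at the end of the lever, 142 mm from lever_hinge. Shut, it is at (-86, 1, 46) mm in the nest's frame.
- clamp_foot: sprung rubber-tipped foot under the lever, a disc of 24 mm across; origin at the centre of its underside, 86 mm from the hinge along the lever and 20 mm below the lever's line. It touches a radio in the nest when the lever is 0.06 rad from shut, and gives by about 5 mm when shut.
- start_switch (a joint): spring-return start switch on the right of the console's face, rad: 0 at rest (wing along the nest's x), grows clockwise seen from in front of the face; stop at 0.9. A light spring takes it back when let go.
- switch_grip (a point): point on the switch's axis at the height to pinch its wing, at (-30, -106, 29) mm in the nest's frame. The wing is 64 mm long, 14 mm thick (along the nest's y at rest), from z = 7 to 37 mm in the nest's frame; a 42 mm disc lies below it.
- carton_1: bystander: carton 56 x 34 mm, 70 mm high, standing; origin under its centre
- carton_0: bystander: carton 50 x 32 mm, 82 mm high, standing; origin under its centre
- vial_05: bystander: screw-cap vial 36 mm across, 56 mm high, standing; origin under its centre
- marker_1: bystander: felt marker 134 x 15 x 15 mm, lying along its x; origin under its centre
- cell_1: bystander: battery cell 15 x 50 x 15 mm, lying along its y; origin under its centre
- cell_2: bystander: battery cell like cell_1

How it is judged:
By the outcome, as a careful person would: the job done as asked, in the order asked, and still so for the second after the job is handed in, with the robot touching nothing.
It also fails if it takes over 72 s, if anything falls off the work surface, if the arm or the gripper's body presses on something with over 40 N, if the wrist force passes 120 N, or if a joint passes its speed limit or range.

## Working session

There is one attempt and no reset: what is moved stays moved. The work goes in short steps, Python scripts to look and compute and a shell command to move; the robot and the scene stay as the last step left them, time stands still between calls to the robot, and variables do not carry over. Pictures are saved under pics/ and viewed, on a budget of 10 in all, crops included, one or two more only if the job needs it, and the job is handed in when it is done.

```bash
mkdir -p pics; ls; python3 - <<'E'
from station import arm,get_image,get_calibration
import cv2,numpy as np
for n in("scene","top"):
    cv2.imwrite(f"pics/{n}0.png",cv2.cvtColor(get_image(n),cv2.COLOR_RGB2BGR))
    c=get_calibration(n);print(n,{k:np.round(v,3).tolist() for k,v in c.items()})
o=arm.get_obs();print(o)
E
```

```text
pics
scene {'K': [[456.467, 0.0, 315.481], [0.0, 456.467, 238.944], [0.0, 0.0, 1.0]], 'dist_coeffs': [-0.036, 0.0, 0.0, 0.0, 0.0], 'R': [[-0.715, -0.699, 0.002], [-0.467, 0.475, -0.745], [0.52, -0.534, -0.667]], 't': [0.306, 0.332, 1.004]}
top {'K': [[437.663, 0.0, 319.071], [0.0, 437.663, 235.097], [0.0, 0.0, 1.0]], 'dist_coeffs': [-0.005, 0.0, 0.0, 0.0, 0.0], 'R': [[-0.013, -1.0, -0.008], [-0.998, 0.014, -0.064], [0.064, 0.007, -0.998]], 't': [-0.077, 0.477, 1.054]}
{'time': 0.1, 'joint_pos': array([-1.50278679e+00,  2.59279141e-01,  1.53594416e+00, -2.35697109e-05,
        1.34804616e+00, -2.02816396e-01]), 'qd': array([ 0.00116782, -0.00102676, -0.00241839,  0.00069615,  0.00172898,
       -0.00050936]), 'joint_torque': array([ 1.47717783e-03, -4.38211119e+01, -2.84642351e+01,  7.21247750e-02,
        3.64591344e-02, -5.56369764e-05]), 'position': array([ 0.1471112 , -0.52944489,  0.21790784]), 'tool_rot': array([-3.11117313e+00, -4.23895528e-01, -1.41306393e-04]), 'force': array([-0.49186079,  0.43672685, -0.29321824]), 'torque': array([-0.00458239, -0.01158173, -0.01400516]), 'gripper_width': 0.09308104129987213}
```

View pics/scene0.png

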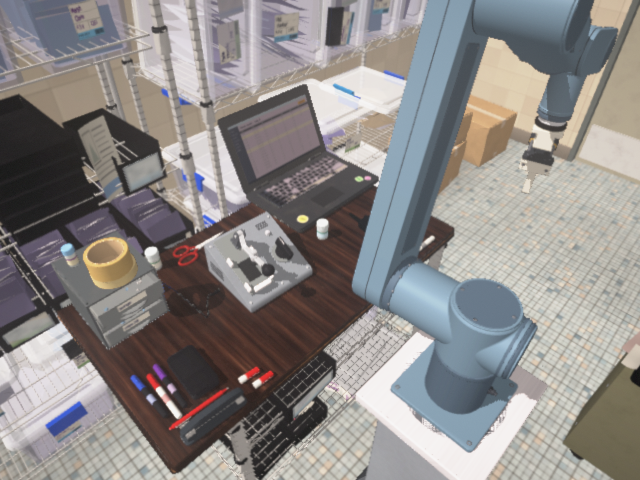

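View pics/top0.png

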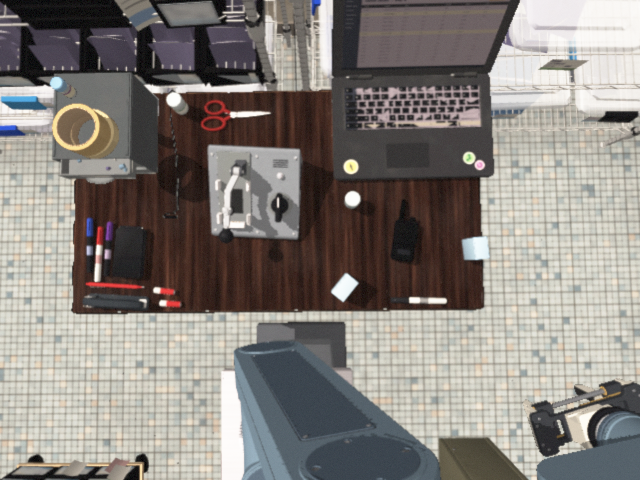

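The scene view shows the console with its lever nearly shut. In the top view the console is near (255,192), the lever knob near (226,236), the switch wing near (280,205), and the radio near (405,235) with its antenna up to (403,203). Next I'll enlarge the area that matters.

```bash
cat > h.py <<'E'
import numpy as np,cv2
from station import arm,get_image,get_calibration
from scipy.spatial.transform import Rotation as Ro
def ray(c,px):
    u=cv2.undistortPoints(np.array(px,float).reshape(-1,1,2),np.array(c["K"]),np.array(c["dist_coeffs"])).reshape(-1,2)
    R=np.array(c["R"]);t=np.array(c["t"]).ravel()
    d=np.c_[u,np.ones(len(u))]@R
    return -R.T@t,d
def on_plane(c,px,z):
    o,d=ray(c,px);s=(z-o[2])/d[:,2];return o+d*s[:,None]
def proj(c,X):
    return cv2.projectPoints(np.array(X,float).reshape(-1,3),cv2.Rodrigues(np.array(c["R"]))[0],np.array(c["t"],float),np.array(c["K"]),np.array(c["dist_coeffs"]))[0].reshape(-1,2)
def snap(n,f):
    c=get_calibration(n);im=cv2.cvtColor(get_image(n),cv2.COLOR_RGB2BGR);cv2.imwrite(f"pics/{f}.png",im);return c,im
E
python3 - <<'E'
from h import *
im=cv2.imread("pics/top0.png")
cv2.imwrite("pics/top0c.png",cv2.resize(im[130:290,195:425],None,fx=3.4,fy=3.4,interpolation=cv2.INTER_CUBIC))
c=get_calibration("top")
# radio dark mask vs wood
g=im.max(2)
m=((g<42)).astype(np.uint8);m[:180]=0;m[290:]=0;m[:,:370]=0;m[:,445:]=0
m=cv2.morphologyEx(m,cv2.MORPH_OPEN,np.ones((2,2)))
n,l,s,ce=cv2.connectedComponentsWithStats(m)
i=1+np.argmax(s[1:,4]);print(s[i],ce[i])
m2=cv2.morphologyEx((l==i).astype(np.uint8),cv2.MORPH_OPEN,np.ones((13,13)))
cn=max(cv2.findContours(m2,0,1)[0],key=cv2.contourArea);r=cv2.minAreaRect(cn);b=cv2.boxPoints(r);print(b)
P=on_plane(c,b,.031);print(P.round(3),np.linalg.norm(P[0]-P[1]),np.linalg.norm(P[1]-P[2]))
print("console front/back",on_plane(c,[(209,146),(300,149)],.107).round(3),on_plane(c,[(300,239),(211,238)],.01).round(3))
E
```

```text
[ 392  200   31   65 1285] [407.27237354 237.32140078]
[[395. 220.]
 [421. 220.]
 [421. 250.]
 [395. 250.]]
[[ 0.509 -0.267  0.031]
 [ 0.508 -0.329  0.031]
 [ 0.436 -0.327  0.031]
 [ 0.437 -0.265  0.031]] 0.06253172692066308 0.0722189443964283
console front/back [[ 0.676  0.163  0.107]
 [ 0.666 -0.043  0.107]] [[ 0.468 -0.036  0.01 ]
 [ 0.473  0.182  0.01 ]]
```

View pics/top0c.png

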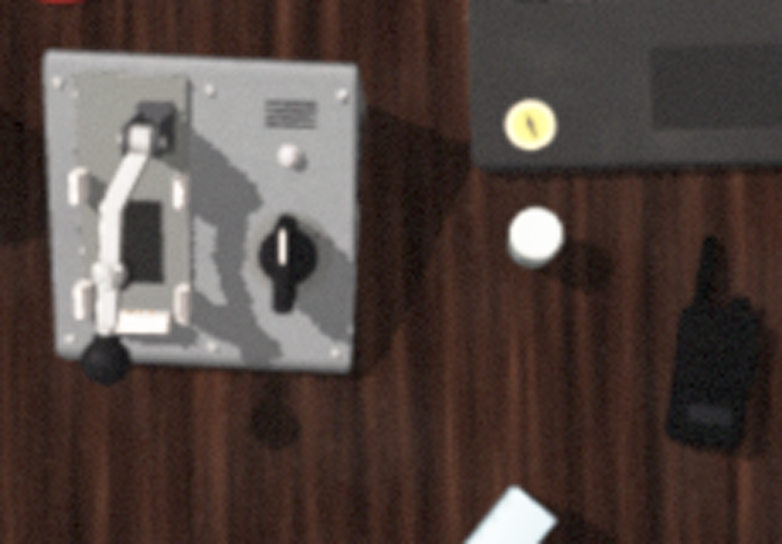

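The crop shows the console corners at (43,50), (358,65), (352,372) and (57,357), the knob at (106,358), the switch axis at (287,262), and the radio's body corners at (685,303), (757,312), (738,450) and (668,435) with the antenna tip at (711,238).

```bash
cat >> h.py <<'E'
from scipy.optimize import least_squares
def fit(c,L,px,x0):  # planar pose (x,y,yaw) on the table from model points
    L=np.array(L,float);px=np.array(px,float)
    def w(p):
        return L@Ro.from_euler('z',p[2]).as_matrix().T+[p[0],p[1],0]
    s=least_squares(lambda p:(proj(c,w(p))-px).ravel(),x0);return s.x,s.fun.reshape(-1,2)
N2C=Ro.from_euler('y',-25,degrees=True).as_matrix()
def nest2w(p,X): # nest frame m -> world
    return (np.atleast_2d(X)@N2C.T+[0,0,.072])@Ro.from_euler('z',p[2]).as_matrix().T+[p[0],p[1],0]
E
python3 - <<'E'
from h import *
c=get_calibration("top")
q=lambda a:np.array(a)/3.4+[195,130]
sw=(N2C@[-.03,-.106,.037])+[0,0,.072]
L=[[.097,.06,.107],[.097,-.15,.107],[-.104,-.15,.014],[-.104,.06,.014],sw]
p,r=fit(c,L,q([(43,50),(358,65),(352,372),(57,357),(287,262)]),[.57,.1,0]);print("console",p.round(4),r.round(1).tolist())
k=nest2w(p,[-.086,.001,.046])[0];print("shut knob",k,(proj(c,k)-[195,130])*3.4 if 0 else (proj(c,k)-np.array([195,130]))*3.4)
for a in (0,.1,.2,.3):
    X=nest2w(p,[.056-.142*np.cos(a),.001,.046+.142*np.sin(a)])[0];print(a,X.round(3),((proj(c,X)-np.array([195,130]))*3.4).round(0))
L=[[.022,.029,.031],[.022,-.027,.031],[-.076,-.027,.031],[-.076,.029,.031],[.076,.015,.008]]
p,r=fit(c,L,q([(685,303),(757,312),(738,450),(668,435),(711,238)]),[.49,-.29,0]);print("radio",p.round(4),r.round(1).tolist())
E
```

```text
console [ 0.5803  0.1111 -0.0578] [[0.2, -0.6], [0.0, -1.2], [-0.2, -0.5], [1.0, 0.1], [-1.0, 2.2]]
shut knob [0.4831669  0.11774273 0.07734499] [[124.32082348 345.4237017 ]]
0 [0.483 0.118 0.077] [[124. 345.]]
0.1 [0.478 0.118 0.09 ] [[120. 352.]]
0.2 [0.474 0.118 0.104] [[115. 357.]]
0.3 [0.471 0.118 0.118] [[110. 359.]]
radio [ 0.4859 -0.2943 -0.1763] [[-0.3, -0.6], [1.5, 0.5], [1.0, 0.2], [-1.5, 0.8], [-0.6, -1.1]]
```

```bash
cat >> h.py <<'E'
def plan(pos,yaw,pitch=0.,maxs=45,maxt=.14):
    """shift first, then turn. tool z down, tool y along +-nest y; pitch>0: tool z normal into slope of that angle facing robot"""
    o=arm.get_obs();R=Ro.from_rotvec(o["tool_rot"]);best=None
    for k in(0,np.pi):
        T=Ro.from_euler('z',yaw)*Ro.from_euler('y',-pitch)*Ro.from_euler('x',np.pi)*Ro.from_euler('z',k)
        w=(R.inv()*T).as_rotvec()
        if best is None or np.linalg.norm(w)<np.linalg.norm(best[0]): best=(w,T)
    w,T=best;d=R.inv().apply(np.array(pos)-o["position"])*1000
    n=int(np.ceil(np.abs(d).max()/maxs));m=int(np.ceil(np.linalg.norm(w)/maxt))
    print("at",o["position"].round(4),"t",round(o["time"],2),"shift",d.round(1),f"{n} x",(d/max(n,1)).round(1)," turn",w.round(3),f"{m} x",(w/max(m,1)).round(3), "shift in target frame",(T.inv().apply(np.array(pos)-o["position"])*1000).round(1))
    return T
E
python3 - <<'E'
from h import *
print(get_calibration("wrist"))
T=plan([.45,.10,.30],-.058)
o=arm.get_obs();print(Ro.from_rotvec(o["tool_rot"]).as_matrix().round(2))
E
```

```text
{'K': array([[334.02463233,   0.        , 320.87803786],
       [  0.        , 334.02463233, 243.53294231],
       [  0.        ,   0.        ,   1.        ]]), 'dist_coeffs': array([-0.03236745,  0.        ,  0.        ,  0.        ,  0.        ]), 'R': array([[ 0.26663703, -0.96379415, -0.00235284],
       [-0.92602093, -0.25686217,  0.2765991 ],
       [-0.26718895, -0.07157279, -0.96098252]]), 't': array([-0.5489823 , -0.03245919,  0.39171792])}
at [ 0.1471 -0.5294  0.2179] t 0.1 shift [ 460.3 -525.6  -81.1] 12 x [ 38.4 -43.8  -6.8]  turn [-0.002 -0.     0.329] 3 x [-0.001 -0.     0.11 ] shift in target frame [ 265.9 -645.9  -82.1]
[[ 0.96  0.27 -0.  ]
 [ 0.27 -0.96  0.  ]
 [ 0.   -0.   -1.  ]]
```

```bash
python3 -m crank '[[0,38,-44,-7,0,0,0],[0,38,-44,-7,0,0,0],[0,38,-44,-7,0,0,0],[0,38,-44,-7,0,0,0],[0,38,-44,-7,0,0,0],[0,38,-44,-7,0,0,0],[0,38,-44,-7,0,0,0],[0,38,-44,-7,0,0,0],[0,38,-44,-7,0,0,0],[0,38,-44,-7,0,0,0],[0,38,-44,-7,0,0,0],[0,38,-44,-7,0,0,0]]'; python3 -m crank '[[0,0,0,0,0,0,0.11],[0,0,0,0,0,0,0.11],[0,0,0,0,0,0,0.11],[0,0,0,0,0,0,0],[0,0,0,0,0,0,0]]'
python3 - <<'E'
from h import *
c,im=snap("wrist","w1")
T=plan([.45,.10,.30],-.058)
np.save("c1.npy",c,allow_pickle=True)
E
```

```text
time: 1.6
position: [0.4456, 0.1028, 0.3027]
tool_rot: [3.112, 0.425, -0.0]
force: [0.5, -0.4, 0.3]
gripper_width: 0.0928
time: 2.22
position: [0.4451, 0.1007, 0.3025]
tool_rot: [-3.14, 0.09, 0.001]
force: [-0.2, 0.4, 0.1]
gripper_width: 0.093
at [0.4452 0.1007 0.3025] t 2.27 shift [4.8 0.4 2.5] 1 x [4.8 0.4 2.5]  turn [0. 0. 0.] 1 x [0. 0. 0.] shift in target frame [4.8 0.4 2.5]
```

View pics/w1.png

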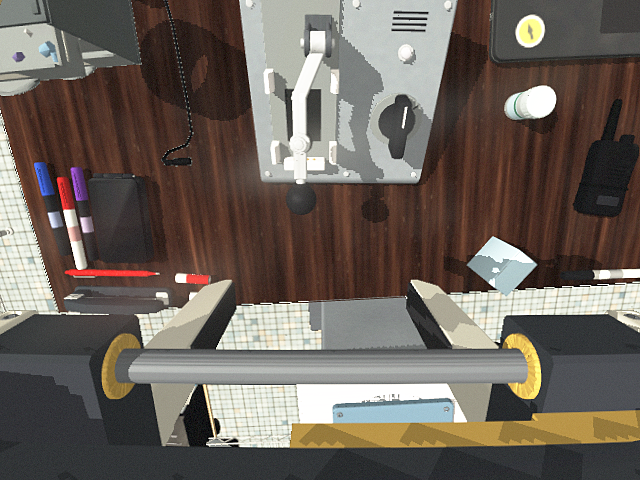

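The wrist view shows the knob at (301,199), the console's front corners at (262,182) and (418,184), the switch disc at (398,119), and the radio body at right with corners (592,137), (614,214) and (574,207) and antenna tip (616,100).

```bash
python3 - <<'E'
from h import *
w=np.load("c1.npy",allow_pickle=True).item();t=get_calibration("top")
q=lambda a:np.array(a)/3.4+[195,130]
def tri(a,b):
    o1,d1=ray(t,[q(a)]);o2,d2=ray(w,[b]);d1=d1[0];d2=d2[0]
    s=np.linalg.lstsq(np.c_[d1,-d2],o2-o1,rcond=None)[0];A=o1+s[0]*d1;B=o2+s[1]*d2
    return ((A+B)/2).round(4),np.linalg.norm(A-B).round(4)
print("knob",tri((106,358),(301,199)),"sw",tri((287,262),(399,119)),"clevis",tri((155,110),(318,24)))
print("antenna tip",tri((711,238),(616,100)))
p=[.5803,.1111,-.0578]
for n,X in dict(sw=[-.03,-.106,.007],swtop=[-.03,-.106,.037],clev=[.056,-.016,.057]).items(): print(n,nest2w(p,X).round(3),proj(w,nest2w(p,X)).round(0))
Lc=np.array([[-.104,-.15,.014],[-.104,.06,.014]]);print(proj(w,Lc@Ro.from_euler('z',p[2]).as_matrix().T+[p[0],p[1],0]).round(0))
for h in(-.005,0,.012): print("cheekbase",h)
im=cv2.imread("pics/w1.png")
# knob centroid
m=(im.max(2)<60).astype(np.uint8);m[:175]=0;m[225:]=0;m[:,:270]=0;m[:,335:]=0
m=cv2.morphologyEx(m,cv2.MORPH_OPEN,cv2.getStructuringElement(2,(9,9)));n,l,s,ce=cv2.connectedComponentsWithStats(m);print(s,ce)
# line fit front edge
E
```

```text
knob (array([0.4716, 0.1197, 0.1249]), np.float64(0.0001)) sw (array([0.5437, 0.0071, 0.0682]), np.float64(0.0082)) clevis (array([0.6391, 0.0924, 0.0993]), np.float64(0.0006))
antenna tip (array([ 0.5616, -0.2944,  0.0082]), np.float64(0.002))
sw [[0.544 0.007 0.066]] [[398. 123.]]
swtop [[0.531 0.008 0.093]] [[403. 133.]]
clev [[0.606 0.094 0.147]] [[318.  47.]]
[[419. 183.]
 [263. 183.]]
cheekbase -0.005
cheekbase 0
cheekbase 0.012
[[     0      0    640    480 307117]
 [   302    203     11     11     83]] [[319.50337819 239.50851304]
 [307.         208.        ]]
```

```bash
python3 - <<'E'
import cv2
im=cv2.imread("pics/w1.png")
cv2.imwrite("pics/w1c.png",cv2.resize(im[0:220,230:440],None,fx=2.7,fy=2.7,interpolation=cv2.INTER_CUBIC))
E
```

```text
(no output)
```

View pics/w1c.png

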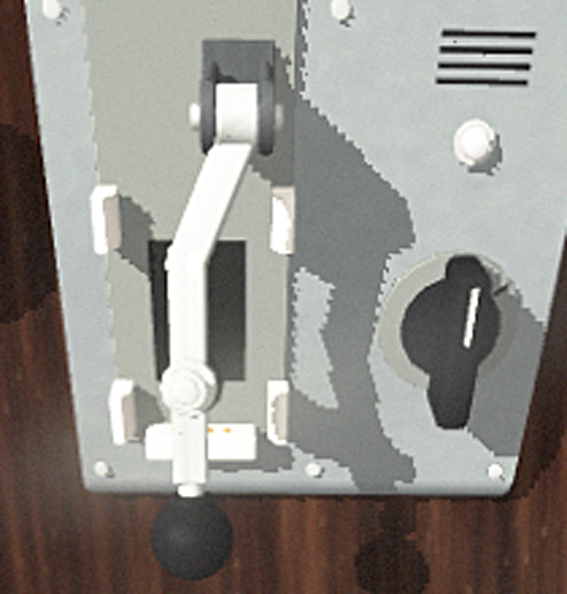

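```bash
python3 - <<'E'
from h import *
w=np.load("c1.npy",allow_pickle=True).item();t=get_calibration("top")
f=lambda a:np.array(a)/2.7+[230,0]
q=lambda a:np.array(a)/3.4+[195,130]
N=np.array([[-.062,-.106,.037],[.002,-.106,.037],[.056,-.016,.046],[-.056,.0315,.017],[-.056,-.0295,.017],[.024,.0315,.017],[.024,-.0295,.017]])
L=np.vstack([N@N2C.T+[0,0,.072],[[-.104,-.15,.014],[-.104,.06,.014]]])
px=f([(450,428),(466,257),(238,112),(128,380),(272,381),(107,186),(278,187),(512,492),(86,489)])
p,r=fit(w,L,px,[.58,.11,-.06]);print("console(wrist)",p.round(4));print(r.round(1).tolist())
def tri(a,b):
    o1,d1=ray(t,[q(a)]);o2,d2=ray(w,[b]);d1=d1[0];d2=d2[0]
    s=np.linalg.lstsq(np.c_[d1,-d2],o2-o1,rcond=None)[0];return o1+s[0]*d1
k=tri((106,358),f([(192,537)])[0]);print("knob",k)
for a in np.arange(.1,.45,.05):
    X=nest2w(p,[.056-.142*np.cos(a),.001,.046+.142*np.sin(a)])[0];print(a.round(2),X.round(3),proj(w,X).round(1),((proj(t,X)-np.array([195,130]))*3.4).round(0))
Lr=[[.022,.029,.031],[-.076,-.027,.031],[-.076,.029,.031],[.076,.015,.008]]
pr,r=fit(w,Lr,[(592,137),(614,214),(574,207),(616,100)],[.49,-.29,-.17]);print("radio(w)",pr,r.round(1).tolist())
E
```

```text
console(wrist) [ 0.5849  0.112  -0.0609]
[[0.6, -1.9], [4.1, 3.2], [-0.9, -2.9], [-0.2, 2.8], [-1.2, 2.5], [1.2, 0.2], [-2.0, -0.1], [-1.9, -2.1], [-0.1, -1.6]]
knob [0.47162948 0.11973004 0.12484918]
0.1 [0.482 0.119 0.09 ] [[302.5 184.8]] [[118. 345.]]
0.15 [0.48  0.119 0.097] [[302.2 187.4]] [[116. 348.]]
0.2 [0.478 0.119 0.104] [[301.9 189.9]] [[113. 350.]]
0.25 [0.477 0.12  0.111] [[301.6 192.1]] [[111. 351.]]
0.3 [0.476 0.12  0.118] [[301.2 194. ]] [[108. 352.]]
0.35 [0.475 0.12  0.125] [[300.8 195.7]] [[106. 353.]]
0.4 [0.475 0.12  0.132] [[300.4 197.1]] [[104. 353.]]
radio(w) [ 0.49053319 -0.28471904 -0.21572701] [[8.1, -1.3], [-2.7, 2.8], [-0.1, 3.2], [-5.5, -4.1]]
```

```bash
python3 -m crank '[[0,12,-10,40,0,0,0],[0,13,-10,40,0,0,0],[0,0,0,40,0,0,0],[0,0,0,40,0,0,0],[0,0,0,38,0,0,0],[0,0,0,0,0,0,0],[1,0,0,0,0,0,0],[1,0,0,0,0,0,0],[1,0,0,0,0,0,0],[1,0,0,0,0,0,0],[1,0,0,0,0,0,0],[1,0,0,0,0,0,0]]'
python3 - <<'E'
from h import *
p=[.5815,.1115,-.059]
o=arm.get_obs();R=Ro.from_rotvec(o["tool_rot"]);g=o["position"]+R.apply([0,0,-.019])
b=(Ro.from_euler('z',-p[2]).apply(g-[p[0],p[1],0])-[0,0,.072])@N2C
h=b-[.056,.001,.046];a0=np.arctan2(h[2],-h[0]);print("nest",b.round(4),"r",np.hypot(h[0],h[2]),"a",a0)
f=lambda a:nest2w(p,[.056-.142*np.cos(a),.001,.046+.142*np.sin(a)])[0]
aa=np.linspace(a0,2.3,17)
for a,b2 in zip(aa,aa[1:]): print(b2.round(2),(R.inv().apply(f(b2)-f(a))*1000).round(1))
E
```

```text
time: 3.78
position: [0.4714, 0.1193, 0.1047]
tool_rot: [-3.14, 0.093, -0.0]
force: [-0.5, -0.2, -0.3]
gripper_width: 0.0378
nest [-0.0782  0.0013  0.0935] r 0.14231441203727693 a 0.34015330912176034
0.46 [ -0.6   0.  -17.4]
0.59 [  1.5  -0.  -17.3]
0.71 [  3.6  -0.  -17. ]
0.83 [  5.7  -0.  -16.4]
0.95 [  7.6  -0.  -15.6]
1.08 [  9.5  -0.  -14.6]
1.2 [ 11.2  -0.  -13.3]
1.32 [ 12.7  -0.  -11.8]
1.44 [ 14.1  -0.  -10.2]
1.57 [15.2 -0.  -8.4]
1.69 [16.1 -0.  -6.5]
1.81 [16.8 -0.  -4.4]
1.93 [17.2 -0.  -2.4]
2.06 [17.4 -0.  -0.2]
2.18 [17.3 -0.   1.9]
2.3 [16.9 -0.   4. ]
```

```bash
python3 -m crank '[[1,0,0,0,0,0,0],[1,0,0,0,0,0,0],[1,0,0,0,0,0,0],[1,-0.6,0,-17.4,0,0,0],[1,1.5,0,-17.3,0,0,0],[1,3.6,0,-17,0,0,0],[1,5.7,0,-16.4,0,0,0],[1,7.6,0,-15.6,0,0,0],[1,9.5,0,-14.6,0,0,0],[1,11.2,0,-13.3,0,0,0],[1,0,0,0,0,0,0]]'
```

```text
time: 5.15
position: [0.5101, 0.1176, 0.2169]
tool_rot: [-3.139, 0.093, -0.0]
force: [-1.5, 4.7, 2.4]
gripper_width: 0.031
```

```bash
python3 -m crank '[[1,12.7,0,-11.8,0,0,0],[1,14.1,0,-10.2,0,0,0],[1,15.2,0,-8.4,0,0,0],[1,16.1,0,-6.5,0,0,0],[1,16.8,0,-4.4,0,0,0],[1,17.2,0,-2.4,0,0,0],[1,17.4,0,-0.2,0,0,0],[1,17.3,0,1.9,0,0,0],[1,17,0,4,0,0,0],[1,6,0,2,0,0,0],[1,0,0,0,0,0,0],[1,0,0,0,0,0,0]]'
python3 - <<'E'
from h import *
p=[.5815,.1115,-.059]
o=arm.get_obs();R=Ro.from_rotvec(o["tool_rot"]);g=o["position"]+R.apply([0,0,-.019])
b=(Ro.from_euler('z',-p[2]).apply(g-[p[0],p[1],0])-[0,0,.072])@N2C
h=b-[.056,.001,.046];print(b,np.hypot(h[0],h[2]),np.arctan2(h[2],-h[0]),o["force"])
E
```

```text
time: 6.65
position: [0.6589, 0.1081, 0.2524]
tool_rot: [3.14, -0.093, -0.0]
force: [0.4, 0.1, -0.2]
gripper_width: 0.0002
[0.1544946  0.00113194 0.14794979] 0.14175664899251703 2.3389585547645666 [ 0.41441088  0.10218325 -0.18541204]
```

The knob slipped out of the fingers, so I'll see where the lever is.

```bash
python3 - <<'E'
from h import *
c,im=snap("top","top2");a=cv2.resize(im[130:250,195:315],None,fx=3.3,fy=3.3,interpolation=2)
c,im=snap("scene","sc2");b=cv2.resize(im[200:320,190:330],None,fx=3.3,fy=3.3,interpolation=2)
cv2.imwrite("pics/m2.png",np.hstack([a,b[:396,:400]]))
E
```

```text
(no output)
```

View pics/m2.png

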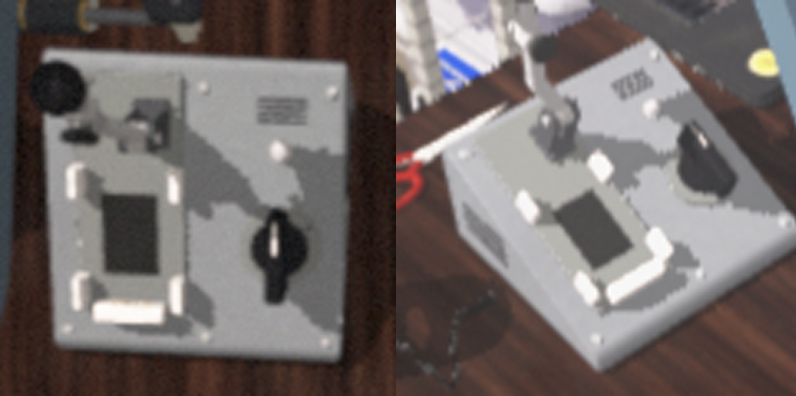

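Left (top view): the knob is at (58,88) in the enlarged picture with the lever nearly upright. Right (scene view): the foot faces the robot. The nest is empty. Next I'll work out the angle.

```bash
python3 - <<'E'
from h import *
p=[.5815,.1115,-.059];t=get_calibration("top")
for a in np.arange(1.5,2.4,.1):
    X=nest2w(p,[.056-.142*np.cos(a),.001,.046+.142*np.sin(a)])[0];print(a.round(2),X.round(3),((proj(t,X)-np.array([195,130]))*3.3).round(0))
o=arm.get_obs();R=Ro.from_rotvec(o["tool_rot"]).as_matrix();print(o["position"],R.round(3))
E
```

```text
1.5 [0.544 0.115 0.261] [[ 59. 206.]]
1.6 [0.557 0.114 0.268] [[ 58. 183.]]
1.7 [0.57  0.113 0.273] [[ 57. 158.]]
1.8 [0.584 0.112 0.276] [[ 57. 133.]]
1.9 [0.598 0.112 0.279] [[ 58. 107.]]
2.0 [0.612 0.111 0.279] [[59. 82.]]
2.1 [0.626 0.11  0.279] [[61. 58.]]
2.2 [0.64  0.109 0.277] [[63. 34.]]
2.3 [0.654 0.108 0.273] [[66. 12.]]
[0.65904598 0.10814945 0.25271316] [[ 0.998 -0.059  0.   ]
 [-0.059 -0.998 -0.   ]
 [ 0.     0.    -1.   ]]
```

```bash
python3 -m crank '[[1,0,0,-45,0,0,0],[1,0,0,-45,0,0,0],[1,-35,0,0,0,0,0],[1,-35,0,0,0,0,0],[1,-35,0,0,0,0,0],[1,0,0,40,0,0,0],[1,0,0,38,0,0,0],[1,0,0,0,0,0,0],[1,20,0,0,0,0,0],[1,15,0,0,0,0,0],[1,15,0,0,0,0,0],[1,0,0,0,0,0,0]]'; python3 -m crank '[[1,12,0,0,0,0,0],[1,10,0,0,0,0,0],[1,0,0,0,0,0,0]]';python3 -m crank '[[1,4,0,0,0,0,0],[1,4,0,0,0,0,0],[1,0,0,0,0,0,0]]'
```

```text
time: 8.25
position: [0.6058, 0.1112, 0.266]
tool_rot: [-3.14, 0.093, -0.004]
force: [-0.6, -0.4, -0.1]
gripper_width: 0.0005
time: 8.62
position: [0.6273, 0.1099, 0.2641]
tool_rot: [3.14, -0.093, 0.001]
force: [0.3, 0.1, 0.1]
gripper_width: 0.0003
time: 9.0
position: [0.6298, 0.1099, 0.264]
tool_rot: [3.14, -0.092, -0.016]
force: [-16.0, -0.3, 5.1]
gripper_width: 0.0002
```

```bash
python3 -m crank '[[0,-15,0,0,0,0,0],[0,-10,0,-45,0,0,0],[0,0,0,-30,0,0,0]]'; python3 - <<'E'
from h import *
plan([.45,-.29,.24],-.176)
E
```

```text
time: 9.38
position: [0.6094, 0.1113, 0.3416]
tool_rot: [-3.14, 0.093, -0.004]
force: [0.4, 0.3, 0.3]
gripper_width: 0.026
at [0.6094 0.1113 0.3416] t 9.38 shift [-135.7  410.   101.2] 10 x [-13.6  41.   10.1]  turn [-0.    -0.002  0.117] 1 x [-0.    -0.002  0.117] shift in target frame [-86.6 423.  101.6]
```

```bash
python3 -m crank '[[0,-14,41,10,0,0,0],[0,-14,41,10,0,0,0],[0,-14,41,10,0,0,0],[0,-14,41,10,0,0,0],[0,-14,41,10,0,0,0],[0,-14,41,10,0,0,0],[0,-14,41,10,0,0,0],[0,-14,41,10,0,0,0],[0,-14,41,10,0,0,0],[0,-10,41,10,0,0,0],[0,0,0,0,0,0,0.117],[0,0,0,0,0,0,0]]'
python3 - <<'E'
from h import *
c,im=snap("wrist","w3");np.save("c3.npy",c,allow_pickle=True)
P=[.4859,-.2943,-.1763]
L=np.array([[.022,.029,.031],[.022,-.027,.031],[-.076,-.027,.031],[-.076,.029,.031],[.076,.015,.008]])
px=proj(c,L@Ro.from_euler('z',P[2]).as_matrix().T+[P[0],P[1],0]);print(px.round(0).tolist())
x0,y0=(px.min(0)-50).clip(0).astype(int);x1,y1=(px.max(0)+50).astype(int);print(x0,y0)
cv2.imwrite("pics/w3c.png",cv2.resize(im[y0:y1,x0:x1],None,fx=2,fy=2,interpolation=2))
E
```

```text
time: 10.88
position: [0.4494, -0.2908, 0.2394]
tool_rot: [3.129, -0.277, 0.001]
force: [-1.1, -1.3, 0.3]
gripper_width: 0.0931
[[292.0, 165.0], [343.0, 165.0], [341.0, 250.0], [294.0, 250.0], [305.0, 114.0]]
241 64
```

View pics/w3c.png

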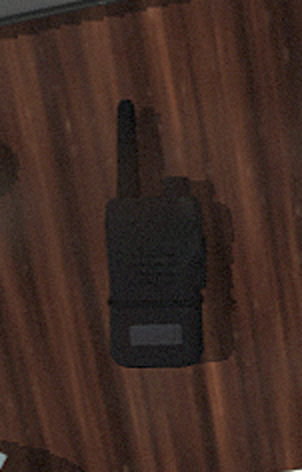

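The radio is clear in the crop: body corners at (107,198), (200,195), (202,366) and (112,365), antenna tip at (125,99). All within 3 px of where I predicted.

```bash
python3 - <<'E'
from h import *
c=np.load("c3.npy",allow_pickle=True).item()
L=np.array([[.022,.029,.031],[.022,-.027,.031],[-.076,-.027,.031],[-.076,.029,.031],[.076,.015,.008]])
px=np.array([(107,198),(200,195),(203,366),(111,365),(125,99)])/2+[241,64]
P,r=fit(c,L,px,[.486,-.294,-.176]);print(P.round(4),r.round(1).tolist())
g=Ro.from_euler('z',P[2]).apply([-.027,.001,0])+[P[0],P[1],.005];print(g);plan(g,P[2])
E
```

```text
[ 0.4886 -0.2956 -0.1542] [[-2.7, -0.3], [2.1, -0.1], [1.0, 0.4], [-0.8, 1.9], [0.4, -1.5]]
[ 0.46203573 -0.29046253  0.005     ]
at [ 0.4496 -0.2903  0.2395] t 10.93 shift [ 12.1  -2.1 234.5] 6 x [ 2.  -0.4 39.1]  turn [ 0.    -0.001 -0.02 ] 1 x [ 0.    -0.001 -0.02 ] shift in target frame [ 12.3  -1.8 234.5]
```

```bash
python3 -m crank '[[0,6,-1,40,0,0,-0.012],[0,5,-1,40,0,0,0],[0,0,0,40,0,0,0],[0,0,0,40,0,0,0],[0,0,0,40,0,0,0],[0,0,0,33,0,0,0],[0,0,0,0,0,0,0],[0.5,0,0,0,0,0,0],[1,0,0,0,0,0,0],[1,0,0,0,0,0,0],[1,0,0,0,0,0,0],[1,0,0,0,0,0,0]]'; python3 -m crank '[[1,0,0,0,0,0,0],[1,0,0,0,0,0,0]]';  python3 -m crank '[[1,0,0,-40,0,0,0],[1,0,0,-40,0,0,0],[1,0,0,-45,0,0,0],[1,0,0,-45,0,0,0],[1,0,0,-45,0,0,0],[1,0,0,0,0,0,0]]'
python3 - <<'E'
from h import *
p=[.5815,.1115,-.059]
# TCP target in nest frame: (-27,1,5)+clear
for n in ([-.022,.001,.070],[-.022,.001,.010]): print(nest2w(p,n))
plan(nest2w(p,[-.022,.001,.1])[0]+[0,0,0.0],p[2])
plan(nest2w(p,[-.022,.001,.1])[0]+[0,0,0.0],p[2],np.radians(25))
E
```

```text
time: 12.42
position: [0.4609, -0.2903, 0.0069]
tool_rot: [3.131, -0.257, 0.001]
force: [-0.0, 0.4, 4.2]
gripper_width: 0.0552
time: 12.68
position: [0.4609, -0.2903, 0.0069]
tool_rot: [3.131, -0.257, 0.001]
force: [-1.5, -0.6, 6.5]
gripper_width: 0.055
time: 13.42
position: [0.4622, -0.2915, 0.2249]
tool_rot: [3.126, -0.257, 0.009]
force: [-0.1, 1.0, -2.4]
gripper_width: 0.0551
[[0.53212308 0.11541837 0.12614394]]
[[0.55743606 0.11392317 0.07176548]]
at [ 0.4622 -0.2915  0.2249] t 13.43 shift [ -10.6 -411.8   69.8] 10 x [ -1.1 -41.2   7. ]  turn [ 0.005 -0.006 -0.105] 1 x [ 0.005 -0.006 -0.105] shift in target frame [  33.1 -410.3   71.6]
at [ 0.4622 -0.2915  0.2249] t 13.43 shift [ -10.6 -411.8   69.8] 10 x [ -1.1 -41.2   7. ]  turn [ 0.027  0.43  -0.102] 4 x [ 0.007  0.108 -0.026] shift in target frame [-2.000e-01 -4.103e+02  7.890e+01]
```

```bash
python3 - <<'E'
from h import *
p=[.5815,.1115,-.059]
plan(nest2w(p,[-.060,.001,.09])[0],p[2],np.radians(25))
E
```

```text
at [ 0.4622 -0.2915  0.2249] t 13.43 shift [ -40.8 -408.8   94.7] 10 x [ -4.1 -40.9   9.5]  turn [ 0.027  0.43  -0.102] 4 x [ 0.007  0.108 -0.026] shift in target frame [ -38.2 -410.3   88.9]
```

```bash
python3 -m crank '[[1,-4,-41,0,0,0,0],[1,-4,-41,0,0,0,0],[1,-4,-41,0,0,0,0],[1,-4,-41,0,0,0,0],[1,-4,-41,0,0,0,0],[1,-4,-41,0,0,0,0],[1,-4,-41,0,0,0,0],[1,-4,-41,0,0,0,0],[1,-4,-41,0,0,0,0],[1,-4,-40,0,0,0,0],[1,0,0,0,0,0,0]]'; python3 -m crank '[[1,0,0,0,0.007,0.108,-0.026],[1,0,0,0,0.007,0.108,-0.026],[1,0,0,0,0.007,0.108,-0.026],[1,0,0,0,0.007,0.108,-0.026],[1,0,0,0,0,0,0],[1,0,0,0,0,0,0]]'
python3 - <<'E'
from h import *
p=[.5815,.1115,-.059]
plan(nest2w(p,[-.045,.001,.06])[0],p[2],np.radians(25))
plan(nest2w(p,[-.022,.001,.03])[0],p[2],np.radians(25))
c,im=snap("wrist","w4");c,i2=snap("scene","s4")
cv2.imwrite("pics/m4.png",np.hstack([im[:400,120:520],cv2.resize(i2[180:313,200:333],(400,400),interpolation=2)]))
E
```

```text
time: 14.8
position: [0.4868, 0.1222, 0.2194]
tool_rot: [-3.131, 0.252, 0.005]
force: [-1.3, -1.4, -1.0]
gripper_width: 0.0551
time: 15.55
position: [0.4885, 0.1193, 0.2213]
tool_rot: [3.06, -0.091, 0.67]
force: [-0.0, 0.4, -0.8]
gripper_width: 0.0552
at [0.4885 0.1193 0.2213] t 15.55 shift [-22.9   1.9 114.9] 3 x [-7.6  0.6 38.3]  turn [-0.004  0.005 -0.002] 1 x [-0.004  0.005 -0.002] shift in target frame [-23.5   1.3 114.8]
at [0.4885 0.1193 0.2213] t 15.55 shift [  0.2   2.  144.7] 4 x [ 0.1  0.5 36.2]  turn [-0.004  0.005 -0.002] 1 x [-0.004  0.005 -0.002] shift in target frame [ -0.5   1.3 144.8]
```

View pics/m4.png

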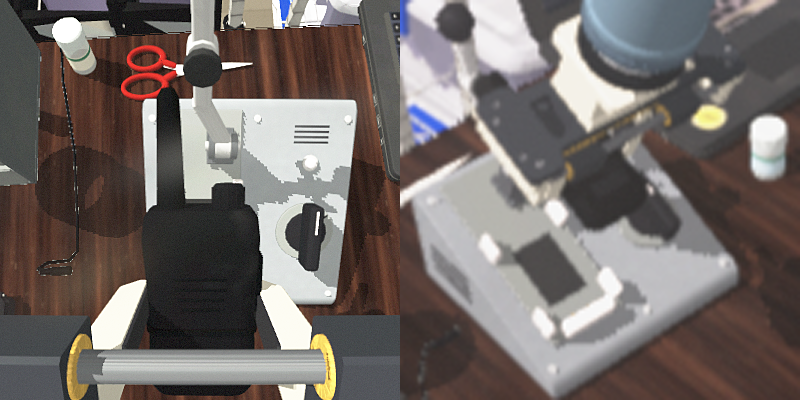

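The radio is square in the gripper: antenna pointing up the slope, lower end at row 393. On the right, the nest is clear and the lever open. Next I'll measure the radio's x offset in the grip.

```bash
python3 - <<'E'
from h import *
c=get_calibration("wrist");o=arm.get_obs();R=Ro.from_rotvec(o["tool_rot"])
# front-face plane of radio in tool frame: z_tool = -(31-6.9) mm
def onface(px,zt=-.024):
    C,d=ray(c,px);C=R.inv().apply(C-o["position"]);d=R.inv().apply(d);s=(zt-C[2])/d[:,2];return (C+d*s[:,None])*1000
print(onface([(120+200,393),(120+150,207),(120+256,207),(120+148,330),(120+256,330)]).round(1),onface([(120+168,86)],0.0).round(1))
E
python3 -m crank '[[1,-8,0.5,38,0,0,0],[1,-8,0.5,38,0,0,0],[1,-7,0.5,38,0,0,0],[1,11,0,15,0,0,0],[1,12,0,15,0,0,0],[1,0,0,0,0,0.005,0],[1,0,0,0,0,0,0]]'
python3 - <<'E'
from h import *
p=[.5815,.1115,-.059]
plan(nest2w(p,[-.022,.001,.010])[0],p[2],np.radians(25))
E
```

```text
[[-44.1  -0.3 -24. ]
 [ 52.1 -21.7 -24. ]
 [ 52.   23.9 -24. ]
 [ -7.5 -25.3 -24. ]
 [ -7.6  26.7 -24. ]] [[104.1 -14.8   0. ]]
time: 16.52
position: [0.548, 0.1156, 0.0902]
tool_rot: [3.058, -0.09, 0.678]
force: [-0.2, 0.7, -0.7]
gripper_width: 0.0554
at [0.548  0.1156 0.0902] t 16.52 shift [ 0.8  1.2 20.8] 1 x [ 0.8  1.2 20.8]  turn [-0.005 -0.    -0.001] 1 x [-0.005 -0.    -0.001] shift in target frame [ 0.8  1.1 20.8]
```

```bash
python3 -m crank '[[1,0,1,10,-0.005,0,0],[1,0,0,10,0,0,0],[1,0,0,0,0,0,0]]';python3 -m crank '[[1,-3,0,0,0,0,0],[1,-2,0,0,0,0,0],[1,0,0,0,0,0,0]]';python3 -m crank '[[1,-2,0,0,0,0,0],[1,0,0,0,0,0,0]]'
python3 - <<'E'
from h import *
p=[.5815,.1115,-.059]
plan(nest2w(p,[-.028,.001,.007])[0],p[2],np.radians(25))
o=arm.get_obs();print((Ro.from_euler('z',-p[2]).apply(o["force"])@N2C).round(1))
E
```

```text
time: 16.9
position: [0.5562, 0.1142, 0.0714]
tool_rot: [3.054, -0.091, 0.676]
force: [-0.1, 0.3, -1.6]
gripper_width: 0.0553
time: 17.27
position: [0.5521, 0.1146, 0.0705]
tool_rot: [3.053, -0.091, 0.68]
force: [0.6, -0.1, -1.6]
gripper_width: 0.0551
time: 17.52
position: [0.5518, 0.1146, 0.0706]
tool_rot: [3.052, -0.091, 0.684]
force: [2.8, 0.3, 0.3]
gripper_width: 0.0556
at [0.5518 0.1146 0.0706] t 17.52 shift [-0.4  0.3  4.3] 1 x [-0.4  0.3  4.3]  turn [-0.    -0.005 -0.001] 1 x [-0.    -0.005 -0.001] shift in target frame [-0.4  0.3  4.3]
[ 2.7  0.5 -0.9]
```

```bash
python3 -m crank '[[1,0,0,2,0,-0.005,0],[1,0,0,2,0,0,0],[1,0,0,0,0,0,0]]';python3 -m crank '[[1,0,0,1.5,0,0,0],[1,0,0,0,0,0,0]]'
```

```text
time: 17.9
position: [0.5536, 0.1146, 0.0667]
tool_rot: [3.054, -0.091, 0.676]
force: [5.9, -0.6, 2.9]
gripper_width: 0.0549
time: 18.15
position: [0.5537, 0.1146, 0.0664]
tool_rot: [3.054, -0.091, 0.677]
force: [-4.0, -1.4, 18.0]
gripper_width: 0.0552
```

```bash
python3 -m crank '[[1,0,0,-1,0,0,0],[0,0,0,-1,0,0,0],[0,0,0,0,0,0,0],[0,0,0,0,0,0,0],[0,0,0,0,0,0,0],[0,0,0,-20,0,0,0],[0,-10,0,-40,0,0,0],[0,-15,0,-40,0,0,0],[0,-15,0,-40,0,0,0],[0,-15,0,-10,0,0,0],[0,0,0,0,0,0,0]]'
python3 - <<'E'
from h import *
c,im=snap("wrist","w5");c2,i2=snap("top","t5")
cv2.imwrite("pics/m5.png",np.hstack([im[:400,120:520],cv2.resize(i2[140:245,205:310],(400,400),interpolation=2)]))
p=[.5815,.1115,-.059]
L=nest2w(p,[[.022,.029,.031],[.022,-.027,.031],[-.076,-.027,.031],[-.076,.029,.031],[.076,.015,.01],[.056,.001,.046]])
print((proj(c,L)-[120,0]).round(0).tolist(),((proj(c2,L)-[205,140])*400/105).round(0).tolist());o=arm.get_obs();print(o["position"],o["gripper_width"],o["time"])
E
```

```text
time: 19.52
position: [0.4383, 0.1214, 0.1797]
tool_rot: [3.055, -0.09, 0.673]
force: [0.5, 0.1, -1.1]
gripper_width: 0.0928
[[167.0, 110.0], [235.0, 110.0], [232.0, 226.0], [170.0, 226.0], [184.0, 45.0], [201.0, 60.0]] [[52.0, 165.0], [147.0, 169.0], [151.0, 325.0], [59.0, 321.0], [80.0, 68.0], [92.0, 116.0]]
[0.43954878 0.12118627 0.17932061] 0.0932468335827953 19.625
```

View pics/m5.png

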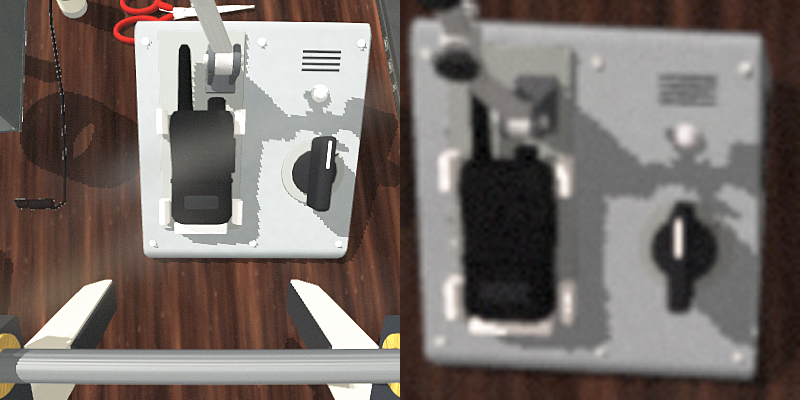

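The radio is home: body corners match the prediction to within 2 px, it sits between the cheeks, and its lower end is on the ledge. Next I'll close the lever, pushing it from behind with shut fingers and then gripping the knob for the last part.

```bash
python3 -m crank '[[1,0,0,-20,0,-0.109,0],[1,0,0,-30,0,-0.109,0],[1,0,0,-30,0,-0.109,0],[1,0,0,-40,0,-0.109,0],[1,0,0,-40,0,0,0],[1,0,0,-30,0,0,0],[1,0,0,0,0,0,0]]'
python3 - <<'E'
from h import *
p=[.5815,.1115,-.059]
k=nest2w(p,[.056-.142*np.cos(2.3),.001,.046+.142*np.sin(2.3)])[0]
plan(k+[.046,-.003,.09],p[2]);
f=lambda a:nest2w(p,[.056-.142*np.cos(a),.001,.046+.142*np.sin(a)])[0]
R=Ro.from_euler('z',p[2])*Ro.from_euler('x',np.pi)
aa=np.linspace(2.3,1.2,10)
for a,b in zip(aa,aa[1:]): print(b.round(2),f(b).round(3),(R.inv().apply(f(b)-f(a))*1000).round(1))
E
```

```text
time: 20.5
position: [0.4131, 0.1226, 0.3662]
tool_rot: [-3.139, 0.094, 0.0]
force: [0.1, 1.2, -0.9]
gripper_width: 0.0274
at [0.4131 0.1226 0.3662] t 20.5 shift [2.872e+02 2.000e-01 2.800e+00] 7 x [41.   0.   0.4]  turn [-0.001  0.    -0.001] 1 x [-0.001  0.    -0.001] shift in target frame [287.2   0.5   2.8]
2.18 [0.637 0.109 0.277] [-16.9  -0.   -4. ]
2.06 [0.62  0.11  0.279] [-17.2  -0.   -1.9]
1.93 [0.602 0.111 0.279] [-17.3   0.    0.2]
1.81 [0.585 0.112 0.277] [-17.2   0.    2.3]
1.69 [0.568 0.113 0.272] [-16.8  -0.    4.4]
1.57 [0.552 0.114 0.266] [-16.1  -0.    6.4]
1.44 [0.537 0.115 0.257] [-15.2  -0.    8.3]
1.32 [0.523 0.116 0.247] [-14.1  -0.   10.1]
1.2 [0.51  0.117 0.236] [-12.7   0.   11.8]
```

```bash
python3 -m crank '[[1,41,0,0,0,0,0],[1,41,0,0,0,0,0],[1,41,0,0,0,0,0],[1,41,0,0,0,0,0],[1,41,0,0,0,0,0],[1,41,0,0,0,0,0],[1,41,0,0,0,0,0],[1,0,0,0,0,0,0],[1,0,0,35,0,0,0],[1,0,0,35,0,0,0],[1,0,0,33,0,0,0],[1,0,0,0,0,0,0]]'; python3 -m crank '[[1,-20,0,0,0,0,0],[1,-17,0,-4,0,0,0],[1,-17,0,-2,0,0,0],[1,-17,0,0,0,0,0],[1,-17,0,2,0,0,0],[1,-17,0,4.5,0,0,0],[1,-16,0,6.5,0,0,0],[1,-15,0,8,0,0,0],[1,-14,0,10,0,0,0],[1,-13,0,12,0,0,0],[1,0,0,0,0,0,0]]'
python3 - <<'E'
from h import *
c,im=snap("top","t6");c2,i2=snap("scene","s6")
cv2.imwrite("pics/m6.png",np.hstack([cv2.resize(im[140:245,205:310],(400,400),interpolation=2),cv2.resize(i2[180:313,200:333],(400,400),interpolation=2)]))
E
```

```text
time: 22.0
position: [0.6944, 0.1058, 0.2569]
tool_rot: [-3.14, 0.093, 0.018]
force: [-0.4, 0.3, -0.3]
gripper_width: 0.0007
time: 23.38
position: [0.5337, 0.1157, 0.2257]
tool_rot: [-3.14, 0.093, 0.004]
force: [0.5, -0.0, -0.1]
gripper_width: 0.0003
```

View pics/m6.png

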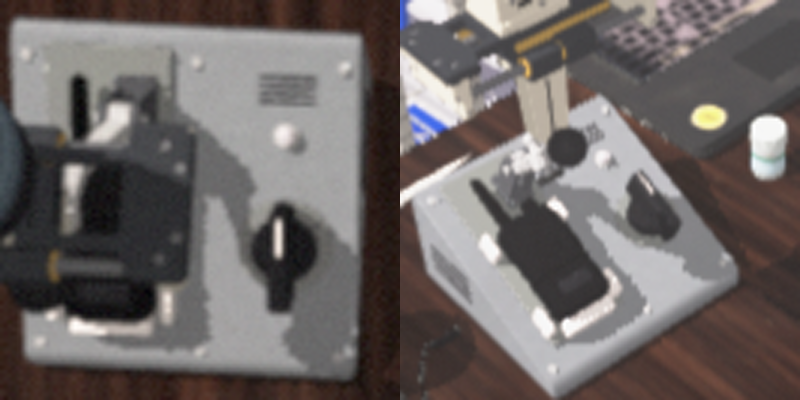

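The fingers are just behind the knob, which is at (568,148) in the scene half. The lever followed.

```bash
python3 - <<'E'
from h import *
p=[.5815,.1115,-.059];c=get_calibration("scene")
f=lambda a:nest2w(p,[.056-.142*np.cos(a),.001,.046+.142*np.sin(a)])[0]
for a in (1,1.1,1.2,1.3): print(a,f(a).round(3),((proj(c,f(a))-[200,180])*400/133).round(0))
plan(f(1.18)+[0,0,.081],p[2])
R=Ro.from_euler('z',p[2])*Ro.from_euler('x',np.pi)
aa=np.linspace(1.18,0,11)
for a,b in zip(aa,aa[1:]): print(b.round(2),f(b).round(3),(R.inv().apply(f(b)-f(a))*1000).round(1))
E
```

```text
1 [0.493 0.118 0.213] [[180. 176.]]
1.1 [0.501 0.117 0.225] [[173. 159.]]
1.2 [0.51  0.117 0.236] [[164. 143.]]
1.3 [0.521 0.116 0.245] [[155. 126.]]
at [0.5349 0.1155 0.226 ] t 23.48 shift [-26.6   0.2 -88.4] 2 x [-13.3   0.1 -44.2]  turn [-0.001  0.001 -0.001] 1 x [-0.001  0.001 -0.001] shift in target frame [-26.5   0.2 -88.4]
1.06 [0.498 0.117 0.221] [-10.6   0.   13. ]
0.94 [0.489 0.118 0.206] [-9.  -0.  14.1]
0.83 [0.482 0.118 0.191] [-7.3  0.  15.1]
0.71 [0.476 0.119 0.175] [-5.4 -0.  15.8]
0.59 [0.473 0.119 0.159] [-3.5 -0.  16.4]
0.47 [0.471 0.119 0.142] [-1.6  0.  16.7]
0.35 [0.472 0.119 0.126] [ 0.4 -0.  16.7]
0.24 [0.474 0.119 0.109] [ 2.4  0.  16.6]
0.12 [0.478 0.119 0.093] [ 4.3 -0.  16.2]
0.0 [0.484 0.118 0.077] [ 6.2 -0.  15.6]
```

```bash
python3 -m crank '[[1,0,0,-44,0,0,0],[0,0,0,-44,0,0,0],[0,-28,0,0,0,0,0],[0,0,0,0,0,0,0],[0,0,0,0,0,0,0],[0,0,0,33,0,0,0],[0,0,0,34,0,0,0],[0,0,0,34,0,0,0],[1,0,0,0,0,0,0],[1,0,0,0,0,0,0],[1,0,0,0,0,0,0],[1,0,0,0,0,0,0]]'; python3 -m crank '[[1,0,0,0,0,0,0],[1,0,0,0,0,0,0],[1,0,0,0,0,0,0],[1,0,0,0,0,0,0]]';python3 -m crank '[[1,-10.6,0,13,0,0,0],[1,-9,0,14.1,0,0,0],[1,-7.3,0,15.1,0,0,0],[1,-5.4,0,15.8,0,0,0],[1,-3.5,0,16.4,0,0,0],[1,-1.6,0,16.7,0,0,0],[1,0.4,0,16.7,0,0,0],[1,0,0,0,0,0,0]]'
```

```text
time: 24.98
position: [0.507, 0.1172, 0.2129]
tool_rot: [-3.14, 0.094, 0.002]
force: [-0.5, -0.9, -1.1]
gripper_width: 0.035
time: 25.48
position: [0.5061, 0.1178, 0.2119]
tool_rot: [-3.139, 0.093, 0.005]
force: [-1.1, 6.0, 2.1]
gripper_width: 0.0302
time: 26.48
position: [0.4691, 0.1201, 0.103]
tool_rot: [-3.138, 0.094, 0.005]
force: [1.2, 6.6, -1.0]
gripper_width: 0.0305
```

```bash
python3 -m crank '[[1,2.6,0,16,0,0,0],[1,4.5,0,15,0,0,0],[1,0,0,0,0,0,0]]';python3 -m crank '[[1,6,0,13,0,0,0],[1,1,0,2,0,0,0],[1,0,0,0,0,0,0]]';python3 -m crank '[[1,0,0,3,0,0,0],[1,0,0,0,0,0,0]]'
```

```text
time: 26.85
position: [0.4757, 0.1197, 0.0719]
tool_rot: [-3.139, 0.094, 0.007]
force: [0.5, 7.5, -0.9]
gripper_width: 0.0306
time: 27.22
position: [0.4819, 0.1193, 0.0572]
tool_rot: [-3.139, 0.094, 0.009]
force: [-2.4, 6.7, -1.7]
gripper_width: 0.0306
time: 27.48
position: [0.4828, 0.1192, 0.0552]
tool_rot: [-3.139, 0.093, 0.005]
force: [-1.8, 6.4, 4.2]
gripper_width: 0.0302
```

```bash
python3 -m crank '[[1,0,0,3,0,0,0],[1,0,0,0,0,0,0]]';python3 -m crank '[[1,0,0,3,0,0,0],[1,0,0,0,0,0,0],[1,0,0,0,0,0,0]]'
```

```text
time: 27.72
position: [0.4837, 0.1192, 0.0536]
tool_rot: [-3.139, 0.093, 0.002]
force: [-3.3, 5.1, 15.5]
gripper_width: 0.0309
time: 28.1
position: [0.4847, 0.1191, 0.0517]
tool_rot: [-3.139, 0.093, -0.002]
force: [-4.0, 4.8, 21.8]
gripper_width: 0.0306
```

```bash
python3 -m crank '[[0,0,0,-3,0,0,0],[0,0,0,-2,0,0,0],[0,0,0,0,0,0,0],[0,0,0,0,0,0,0],[0,0,0,-35,0,0,0],[1,0,0,-35,0,0,0],[1,0,0,0,0,0,0],[1,0,0,0,0,0,0],[1,0,0,0,0,0,0],[1,0,0,0,0,0,0],[1,0,0,0,0,0,0]]';python3 -m crank '[[1,0,0,15,0,0,0],[1,0,0,11,0,0,0],[1,0,0,0,0,0,0]]'
```

```text
time: 29.48
position: [0.4828, 0.1186, 0.1235]
tool_rot: [-3.14, 0.094, 0.007]
force: [1.3, -0.6, 0.2]
gripper_width: 0.0253
time: 29.85
position: [0.4818, 0.1186, 0.0965]
tool_rot: [-3.14, 0.094, 0.01]
force: [0.6, -0.3, -0.8]
gripper_width: 0.0008
```

```bash
python3 -m crank '[[1,0,0,3,0,0,0],[1,0,0,0,0,0,0]]';python3 -m crank '[[1,0,0,2,0,0,0],[1,0,0,0,0,0,0]]';python3 -m crank '[[1,0,0,2,0,0,0],[1,0,0,0,0,0,0]]';python3 -m crank '[[1,0,0,2,0,0,0],[1,0,0,0,0,0,0]]'
```

```text
time: 30.1
position: [0.4831, 0.1186, 0.095]
tool_rot: [-3.14, 0.094, 0.005]
force: [1.7, 0.2, 0.4]
gripper_width: 0.0005
time: 30.35
position: [0.4835, 0.1186, 0.0935]
tool_rot: [-3.14, 0.093, 0.003]
force: [0.4, 0.4, 2.2]
gripper_width: 0.0009
time: 30.6
position: [0.4837, 0.1186, 0.0929]
tool_rot: [-3.14, 0.093, 0.002]
force: [-4.1, -0.2, 15.2]
gripper_width: 0.0004
time: 30.85
position: [0.4839, 0.1187, 0.0925]
tool_rot: [-3.14, 0.093, 0.0]
force: [-7.4, -0.9, 28.8]
gripper_width: 0.0006
```

The press test found a hard stop at z 0.0929 m, against a predicted knob top of 0.093 m, so the lever is fully shut. Now the switch.

```bash
python3 -m crank '[[0,0,0,-10,0,0,0],[0,0,0,-45,0,0,0],[0,0,0,-45,0,0,0],[0,0,0,-20,0,0,0],[0,0,0,0,0,0,0]]'
python3 - <<'E'
from h import *
p=[.5815,.1115,-.059]
plan(nest2w(p,[-.060,-.106,.110])[0],p[2],np.radians(25))
E
```

```text
time: 31.48
position: [0.4843, 0.1186, 0.2104]
tool_rot: [-3.139, 0.093, -0.0]
force: [-0.9, -0.7, -1.5]
gripper_width: 0.0459
at [0.4843 0.1186 0.2104] t 31.48 shift [ -3.4 107.4  64. ] 3 x [-1.1 35.8 21.3]  turn [-0.001  0.436 -0.001] 4 x [-0.     0.109 -0.   ] shift in target frame [-30.2 107.3  56.6]
```

```bash
python3 -m crank '[[0,-1,36,0,0,0,0],[0,-1,36,0,0,0,0],[0,-1,35,0,0,0,0],[0,0,0,0,0,0.109,0],[0,0,0,0,0,0.109,0],[0,-10,0,19,0,0.109,0],[0,-10,0,19,0,0.109,0],[0,-10,0,19,0,0,0],[0,0,0,0,0,0,0],[0,0,0,0,0,0,0]]'
python3 - <<'E'
from h import *
p=[.5815,.1115,-.059]
c,im=snap("wrist","w7")
S=nest2w(p,[[-.062,-.106,.037],[.002,-.106,.037],[-.03,-.106,.037],[-.03,-.106,.007]]);px=proj(c,S);print(px.round(0).tolist())
x0,y0=(px.min(0)-25).astype(int);x1,y1=(px.max(0)+25).astype(int)
m=np.zeros(im.shape[:2],np.uint8);m[y0:y1,x0:x1]=(im.max(2)<60)[y0:y1,x0:x1]
n,l,s,ce=cv2.connectedComponentsWithStats(m);i=1+np.argmax(s[1:,4]);print(s[i],ce[i].round(1))
cv2.imwrite("pics/w7c.png",np.hstack([cv2.resize(im[:330,120:470],None,fx=1.6,fy=1.6)]))
plan(nest2w(p,[-.030,-.106,.010])[0],p[2],np.radians(25))
E
```

```text
time: 32.72
position: [0.4643, 0.0124, 0.1458]
tool_rot: [3.055, -0.091, 0.671]
force: [0.8, -0.4, 0.0]
gripper_width: 0.0931
[[321.0, 242.0], [321.0, 155.0], [321.0, 200.0], [321.0, 194.0]]
[313 180  32  61 612] [332.5 204.9]
at [0.4647 0.0123 0.1463] t 32.77 shift [3.93e+01 1.00e-01 1.04e+02] 3 x [13.1  0.  34.7]  turn [ 0.     0.003 -0.001] 1 x [ 0.     0.003 -0.001] shift in target frame [3.900e+01 1.000e-01 1.042e+02]
```

View pics/w7c.png

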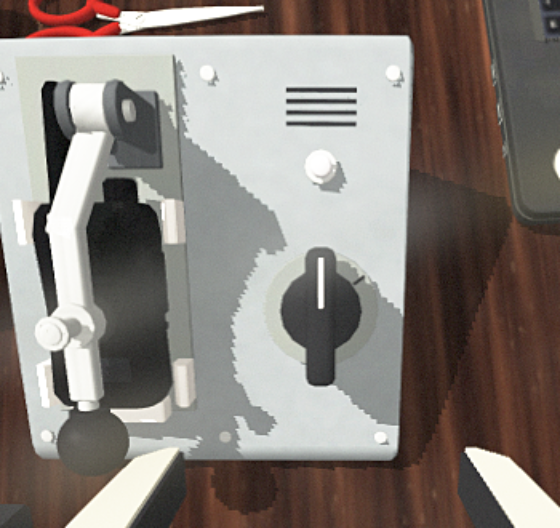

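The lever is shut with its foot on the radio. The wing runs (320,247) to (320,385) in the crop, within 1 px of the prediction, so I go in and pinch it.

```bash
python3 -m crank '[[0.3,20,0,0,0,0,0],[0.3,19,0,0,0,0,0],[0.3,0,0,35,0,0,0],[0.3,0,0,35,0,0,0],[0.3,0,0,33,0,0,0],[0.3,0,0,0,0,0,0],[1,0,0,0,0,0,0],[1,0,0,0,0,0,0],[1,0,0,0,0,0,0],[1,0,0,0,0,0,0],[1,0,0,0,0,0,0],[1,0,0,0,0,0,0]]'; python3 -m crank '[[1,0,0,0,0,0,0],[1,0,0,0,0,0,0],[1,0,0,0,0,0,0.13],[1,0,0,0,0,0,0.13],[1,0,0,0,0,0,0.13],[1,0,0,0,0,0,0.13],[1,0,0,0,0,0,0.13],[1,0,0,0,0,0,0.13],[1,0,0,0,0,0,0.1],[1,0,0,0,0,0,0],[1,0,0,0,0,0,0]]'
python3 -c "
from h import *
o=arm.get_obs();R=Ro.from_rotvec(o['tool_rot']);T=Ro.from_euler('z',-.059)*Ro.from_euler('y',-np.radians(25))*Ro.from_euler('x',np.pi)
print((T.inv()*R).as_rotvec(),R.inv().apply(o['torque']),o['joint_pos'][5])"
```

```text
time: 34.28
position: [0.5422, 0.0084, 0.0687]
tool_rot: [3.056, -0.092, 0.672]
force: [-0.9, 3.0, 2.3]
gripper_width: 0.0139
time: 35.65
position: [0.5427, 0.0092, 0.0689]
tool_rot: [-2.595, 1.317, -0.586]
force: [3.1, 11.1, 3.7]
gripper_width: 0.0136
[ 3.00541646e-04 -3.55051019e-03  8.80474012e-01] [ 1.74136009 -1.43544705 -0.02782741] 2.0802840176839394
```

```bash
cat > q.py <<'E'
from h import *
o=arm.get_obs();R=Ro.from_rotvec(o['tool_rot']);T=Ro.from_euler('z',-.059)*Ro.from_euler('y',-np.radians(25))*Ro.from_euler('x',np.pi)
print((T.inv()*R).as_rotvec().round(3),R.inv().apply(o['torque']).round(2),o['gripper_width'],o['joint_torque'][5])
E
python3 -m crank '[[1,0,0,0,0,0,0.04],[1,0,0,0,0,0,0]]'; python3 q.py;python3 -m crank '[[1,0,0,0,0,0,0.04],[1,0,0,0,0,0,0],[1,0,0,0,0,0,0]]'; python3 q.py
```

```text
time: 35.9
position: [0.5427, 0.0092, 0.0689]
tool_rot: [-2.562, 1.365, -0.58]
force: [2.4, 11.7, 3.0]
gripper_width: 0.0136
[ 0.    -0.003  0.92 ] [ 1.69 -1.54 -0.2 ] 0.013644850972835043 0.38978777825832367
time: 36.28
position: [0.5427, 0.0092, 0.0689]
tool_rot: [-2.53, 1.411, -0.573]
force: [2.6, 12.1, 3.5]
gripper_width: 0.0141
[ 0.    -0.003  0.959] [ 1.64 -1.58 -0.54] 0.01410569802299258 0.5263287015259266
```

Past 0.92 rad the torque about the switch axis jumps (0.03 → 0.20 → 0.54 N m), so it is on its stop. I'll let go and back off.

```bash
python3 -m crank '[[0,0,0,0,0,0,0],[0,0,0,0,0,0,0],[0,0,0,0,0,0,0],[0,0,0,0,0,0,0],[0,0,0,0,0,0,0],[0,0,0,0,0,0,0],[0,0,0,-30,0,0,0],[0,0,0,-40,0,0,0],[0,0,0,-40,0,0,0],[0,0,0,-20,0,0,0],[0,0,0,0,0,0,0],[0,0,0,0,0,0,0]]'; python3 -m crank '[[0,0,0,-40,0,0,-0.13],[0,0,0,-30,0,0,-0.13],[0,0,0,0,0,0,-0.13],[0,0,0,0,0,0,-0.13],[0,-30,0,0,0,0,-0.13],[0,-30,0,0,0,0,-0.13],[0,-30,0,0,0,0,-0.13],[0,0,0,0,0,0,0]]'
python3 - <<'E'
from h import *
c,im=snap("wrist","w8");c2,i2=snap("top","t8")
cv2.imwrite("pics/m8.png",np.hstack([im[:400,100:500],cv2.resize(i2[130:310,200:500],(400,240))[:, :] if 0 else np.vstack([cv2.resize(i2[130:315,200:500],(400,247)),np.zeros((153,400,3),np.uint8)])]))
E
```

```text
time: 37.78
position: [0.4876, 0.0111, 0.1857]
tool_rot: [-2.53, 1.415, -0.572]
force: [0.1, -0.2, -0.2]
gripper_width: 0.0931
time: 38.78
position: [0.3808, 0.0455, 0.2119]
tool_rot: [3.065, -0.168, 0.668]
force: [-0.2, -0.1, 1.5]
gripper_width: 0.0931
```

View pics/m8.png

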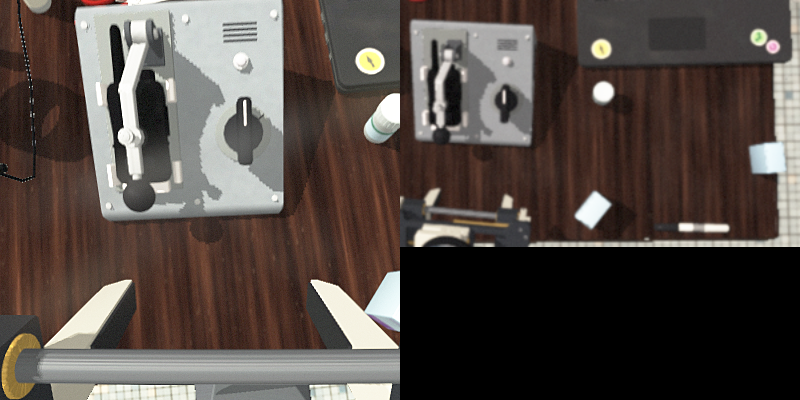

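The final view shows the switch back at rest with its wing upright at (243,130), the lever shut on the radio with the knob at (138,195), and the bystanders in view unmoved. I'm handing the job in.

```bash
python3 -c "
from station import arm
print(arm.sign_off())"
```

```text
the job is handed in; nothing more can be done
None
```

The radio is clamped in the nest, the start switch has been twisted to its stop and has sprung back, and I handed the job in at about 39 s of the 72 s allowed.

- **Lever open:** the knob slipped out of the gripper at about 1.97 rad. I pushed it the rest of the way with shut fingers, and at the open stop the push met 16 N.
- **Radio in the nest:** after release, its body corners matched the home position to about 2 px in the wrist view, with the bottom end on the ledge.
- **Lever shut:** pressing on the knob met a hard stop at z = 92.9 mm, against 93 mm predicted for fully shut. The picture then showed the foot over the radio.
- **Switch:** I turned it only after the lever was shut. The resisting torque rose sharply past 0.92 rad, which I took as the stop at 0.9. After release, the picture shows the wing back at rest.
- **Last look:** the clamp is shut, and the cartons, vial and marker are where they were. I did not check the battery cells separately. The robot is clear of everything.

I viewed 12 pictures, two over the budget of 10.

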